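# Index the lid-press turntable to the next ink tub

### The job

Bring the next ink tub under the lid press: pull up the red spring plunger at the first notch, swing the turntable clockwise (seen from above) with it to the next notch, the one in the brass shoe, and let the pin spring fully home there so that the turntable is locked; then let go. The shoe was clamped by hand, so find its notch by eye or by feel: let the pin ride on the quadrant under its own spring and turn gently, never forcing the pin against the quadrant or shoe (keep it under 25 N, about two and a half kilos) and not going on to the third notch. Leave the other things on the table where they are.

Things in the scene. Friction and masses are not known exactly. Their poses are not given: they have to be found in the camera images.
- press_base: fixed lid press: grey foot, blue column with a head (155 mm out on -x, 190 mm tall), dark steel index quadrant. Origin on the table under the turntable's axis, z up. Its x axis points at the first (current) notch. Other notches lie clockwise seen from above: the next one in a brass shoe at 45 +/- 11.5 degrees, clamped by hand so its exact angle is not measured (see or feel it); a third at 90
- quadrant_mid (a point): nominal 45 degree point of the index quadrant, on its top, 130 mm from the axis, 50 mm above the table (NOT the real notch: that is up to 26 mm either way along the arc). The quadrant is a flat arc 26 mm wide, 16 mm thick; the brass shoe is 32 mm wide and level with it within 0.5 mm. Every notch is a radial slot 13 mm wide, sharp-edged, open right through
- turntable (a joint): aluminium turntable, 216 mm disc, top 62 mm above the table, three 48 mm tall ink tubs clamped on it opposite the plunger. Angle in rad: 0 at the first notch, growing CLOCKWISE seen from above; stops at -0.28 and 1.85. Bearing drag about 0.2 N m. A lug carries the plunger at radius 130 mm, so knob and pin travel round with the turntable
- plunger (a joint): spring plunger sliding vertically in the turntable's lug. 0 m: fully down, its 10 mm pin (nose chamfered 1 mm) 12 mm deep in a notch (locked). Stop at 0.020. Above 0.012 the pin is clear; about 0.012 also when it rests on the quadrant. Spring and weight push it down: about 5.5 N at 0, 8.5 N at 0.012, 10 N at 0.018. Let down between notches it rides on the quadrant and snaps into a notch it comes over
- knob_top (a point): centre of the top of the plunger's red, black-ringed knob: upright cylinder, 26 mm diameter, 40 mm tall, 130 mm from the turntable's axis. Its top is 120 mm above the table when fully down. Below it a fixed 26 mm collar on the lug, top 78 mm above the table. The knob does not spin in its lug; it rises with the plunger and travels with the turntable
- hub (a point): point on the turntable's vertical axis, 64 mm above the table
- wrench: bystander: steel wrench 150 mm long lying flat beside the quadrant
- lid_spare: bystander: loose black tub lid, disc 64 mm across, 9 mm thick, origin under its centre
- tub_left: bystander: closed black ink tub with blue band, 90 mm across, 85 mm tall, origin under its centre
- tub_right: bystander: closed black ink tub with red band, 90 mm across, 85 mm tall, origin under its centre
- spatula_blue: bystander: blue ink spatula, 240 mm, lying flat
- spatula_yellow: bystander: yellow ink spatula, 240 mm, lying flat
- cup: bystander: white plastic cup, 66 mm across, 70 mm tall, origin under its centre

How it is judged:
By the outcome, as a careful person would: the job done as asked, in the order asked, and still so for the second after the job is handed in, with the robot touching nothing.
It also fails if it takes over 48 s, if anything falls off the work surface, if the arm or the gripper's body presses on something with over 40 N, if the wrist force passes 120 N, or if a joint passes its speed limit or range.

### The arm

A 6-joint arm with a two-finger parallel gripper is mounted at the origin on the work surface. World frame = base frame: x ahead of the robot, y to its left, z up, the work surface at z = 0. Lengths are in m, angles in rad, forces in N, time in s.
With the tool pointing down it reaches from about 0.375 to 0.9 m from the base axis. Payload 3.1 kg.
Tool frame: the origin (TCP) lies midway between the tips of the shut fingers; the grasp point (between the pads) lies 19 mm behind it; z points along the fingers, y is the line along which they close (so a half turn about z gives the same grasp; the last joint's range is limited). The gripper opens to 85 mm and grips with 20 to 120 N. Pads are 22 mm wide; open, the fingers measure 114 mm over their backs; the gripper's body (76 mm by 85 mm) begins 54 mm behind the grasp point. The pads swing forward as they close: fully open they stand 13 mm farther back than shut.
Start: joints at [0.973, 0.527, 1.433, -0, 1.181, -0.178], TCP at [0.255, 0.571, 0.231] pointing down, gripper open.
Joint ranges: [-3.08, 3.08], [-0.75, 2.2], [0.22, 2.44], [-1.43, 4.57], [0, 2.65], [-2.85, 2.85]. Speed limits (rad/s): [2.79, 2.79, 3.14, 3.14, 3.14, 3.14].

### API

Orientations are given as a unit quaternion [x, y, z, w].
In Python, from station import manip gives the robot as it stands.
- The arm moves only by the tool step_arm, never from a script. Its argument "targets" is text: rows parted by semicolons, each of 4 numbers parted by spaces: the shift along the tool's x, y, z in mm, then the turn about the tool's z in degrees. A call has 1 to 12 rows; each row is the pose to reach, as a shift and turn from the pose commanded when the call began, along the tool's axes at that moment; what a row does not reach only later rows make up. A row lasts 1/10 s, in which the tool goes at most 50 mm and 8.59 degrees, less where a joint would pass 70% of its speed; a pose out of reach is approached as far as the arm can. A call with a gripper value outside its range is refused whole. "gripper" is the closure, from 0 (fully open) to 1 (shut), set as the call begins (left out, the last holds). The fingers move at their own pace and stop on an object; "squeeze" is the grip in N (left out, the last holds). Time passes only in rows, so rows that repeat a pose let the fingers close. It gives the time, the measured TCP pose, the force, the opening and the grip force at its end, in the units of the state.
- manip.sense(): the state, without advancing time (a new reading comes with each control period).
- manip.snapshot(name): name is "scene" or "top" or "wrist"; returns the picture (420x560x3 uint8, red, green, blue); there is no depth.
- manip.get_calibration(name): a dict with "fov_y" (degrees; the focal length in pixels is half the picture's height over the tangent of half this angle, whatever the lens; pixels are square), "cx", "cy" (the principal point, pixels), "extrinsics" (4x4, takes a point from camera to world coordinates); the wrist camera has in their place "tool_from_camera" (4x4, takes a point from camera to tool coordinates, whose origin is the TCP and whose axes are the flange's). Camera axes: x right, y down, z forward; pixel columns grow to the right and rows downward; lengths in m; the calibration is good to about 2 mm. A picture is of the moment at which its call begins: read the wrist's pose just before it. get_calibration takes no time and is no camera call.
- manip.sign_off(): hands the job in; it is judged then, once.
Trained networks look in the newest picture that a camera, given by its name, has taken for a name from the list of things; names that differ only in an ending like _2 or _b are one class to them, and where a whole thing is asked for, a point or a joint stands for the part that bears it (a point fixed in the world has none). Each returns a list of dicts, best first, with "p" (0 to 1); they miss things now and then, are a little off and sometimes report something else, mostly with a low value. They report only what shows in the picture. A call takes as long as a camera call.
- manip.recognise(camera, query): "position" ([column, row] in pixels, amid what is visible of it).
- manip.masks_of(camera, query): "pixels" (420x560 bool, what is visible of it) and "position" ([column, row] in pixels, amid what is visible of it).
- manip.mark_of(camera, query): "position" ([column, row] in pixels: a listed point, or the origin of a listed thing).
The state is a dict: "t": time; "q": joint angles; "qd": joint speeds; "tau": joint torques, N m; "tcp_pos": TCP position; "tool_rot": TCP orientation; "force": force on the tool from outside, world axes, zero at the start; "ft_torque": the same for the moment, N m; "finger_gap": opening from 0.0 (shut) to 1.0 (fully open); "gripper_force": force on a finger pad.
Only numpy, scipy, OpenCV 4.12 (cv2) and the standard library are available. Lean on these libraries where they do the work, as an engineer would, in place of code of your own. Each camera call takes 0.05 s, during which the arm holds its last target. There are 200 camera calls.

## Working session

There is one attempt and no reset: what is moved stays moved. The work goes in short steps, Python scripts to look and compute and a tool call to move; the robot and the scene stay as the last step left them, time stands still between calls to the robot, and variables do not carry over. Pictures are saved under pics/ and viewed, at most 10 in all, crops included, and the job is handed in when it is done.

Besides the shell and the picture viewer there is one more tool, called after "Call:" as name(argument=value, ...), one argument or row to a line, values as JSON. step_arm: Moves the arm, as the interface text tells. Its arguments: {"type":"object","properties":{"targets":{"type":"string"},"gripper":{"type":"number"},"squeeze":{"type":"number"}},"required":["targets"]}

```bash
mkdir -p pics; cat > h.py <<'E'
import numpy as np, cv2
from station import manip
from scipy.spatial.transform import Rotation as R
def cam(n):
    c=manip.get_calibration(n); f=210/np.tan(np.radians(c['fov_y'])/2)
    if 'extrinsics' in c: T=np.array(c['extrinsics'])
    else:
        s=manip.sense(); W=np.eye(4); W[:3,:3]=R.from_quat(s['tool_rot']).as_matrix(); W[:3,3]=s['tcp_pos']
        T=W@np.array(c['tool_from_camera'])
    return f,c['cx'],c['cy'],T
def pt(n,px,z,C=None):
    f,cx,cy,T=C or cam(n); d=T[:3,:3]@np.array([(px[0]-cx)/f,(px[1]-cy)/f,1]); o=T[:3,3]
    return o+d*(z-o[2])/d[2]
def proj(n,p,C=None):
    f,cx,cy,T=C or cam(n); q=T[:3,:3].T@(np.array(p)-T[:3,3]); return np.array([cx+f*q[0]/q[2],cy+f*q[1]/q[2]])
E
python3 - <<'E'
from h import *
s=manip.sense(); print(s['t'],s['tcp_pos'],s['tool_rot'],s['force'])
print(R.from_quat(s['tool_rot']).as_matrix().round(3))
ims=[]
for n in ['scene','top']:
    im=manip.snapshot(n); cv2.imwrite(f'pics/{n}.png',im[...,::-1])
    for q,z in [('knob_top',.12),('hub',.064),('press_base',0),('quadrant_mid',.05)]:
        for r in manip.mark_of(n,q)[:2]: print(n,q,np.round(r['position'],1),round(r['p'],2),pt(n,r['position'],z).round(4))
print(manip.sense()['t'])
E
```

```text
0.0 [0.25426946 0.57013319 0.23033235] [ 2.08342996e-01  9.78055205e-01 -1.02117120e-03 -4.10181613e-04] [-0.22726906  0.18207287 -0.66256066]
[[-0.913  0.408 -0.001]
 [ 0.408  0.913 -0.002]
 [ 0.    -0.002 -1.   ]]
scene knob_top [288.2 188.4] 0.41 [0.5326 0.0178 0.12  ]
scene hub [251.3 212.1] 0.93 [ 0.5336 -0.1035  0.064 ]
scene hub [371.1 140.8] 0.38 [0.4152 0.3728 0.064 ]
scene press_base [250.7 228.5] 0.86 [ 0.5485 -0.1145  0.    ]
scene quadrant_mid [294.7 227.5] 0.72 [ 6.27e-01 -3.00e-04  5.00e-02]
top knob_top [255.1 198.5] 0.7 [0.644 0.046 0.12 ]
top knob_top [265.  235.4] 0.4 [0.514  0.0128 0.12  ]
top hub [301.1 225.9] 0.97 [ 0.5544 -0.1148  0.064 ]
top press_base [301.7 229.9] 0.8 [ 0.5498 -0.1199  0.    ]
top quadrant_mid [270.6 208.9] 0.95 [ 0.62  -0.007  0.05 ]
0.5
```

View pics/top.png

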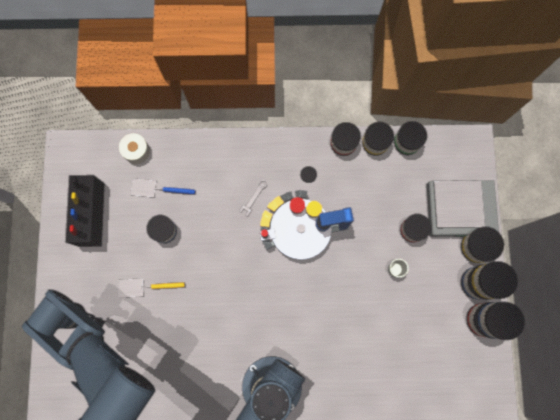

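View pics/scene.png

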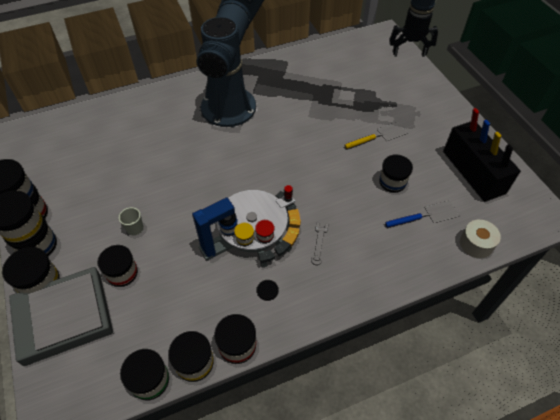

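The top view shows the knob at about (265,235), the hub at (301,226), and the brass shoe as two yellow patches at (266,219) and (275,203) with the slot between them. The scene view agrees: red knob at (288,190), shoe at (293,228). I'll go above the knob next.

```bash
cat >> h.py <<'E'
def shift(p,yaw=None):
    "shift to TCP target p in tool axes mm; yaw = wanted tool y heading, deg -> turn"
    s=manip.sense(); M=R.from_quat(s['tool_rot']).as_matrix()
    d=M.T@(np.array(p)-s['tcp_pos'])*1000
    cur=np.degrees(np.arctan2(M[1,1],M[0,1])); 
    return d.round(1), None if yaw is None else round((cur-yaw+90)%180-90,1)
E
python3 - <<'E'
from h import *
print(np.array(manip.get_calibration('wrist')['tool_from_camera']).round(3),manip.get_calibration('wrist')['fov_y'])
print(shift([.52,.0,.27],17))
E
```

```text
[[ 0.001 -0.948 -0.319  0.082]
 [ 1.     0.001 -0.    -0.   ]
 [ 0.001 -0.319  0.948 -0.142]
 [ 0.     0.     0.     1.   ]] 69.84152433489055
(array([-474.9, -413. ,  -38.7]), np.float64(48.9))
```

Call:
step_arm(
  targets="-20 -17 -2 2; -60 -52 -6 6; -100 -87 -9 11; -139 -121 -12 16; -178 -155 -15 21; -217 -189 -18 26; -256 -223 -21 31; -295 -257 -24 36; -334 -291 -28 40; -373 -325 -31 44; -411 -357 -35 47; -445 -387 -38 49",
)

```text
t: 1.7
tcp_pos: [0.4979, 0.0472, 0.2688]
tool_rot: [0.596, 0.803, 0.0, 0.0]
force: [0.3, 0.6, 0.1]
finger_gap: 0.999
gripper_force: 0.0
```

Call:
step_arm(
  targets="-20 21 0 0; -20 21 0 0; -20 21 0 0",
)

```text
t: 2.0
tcp_pos: [0.5229, 0.0359, 0.268]
tool_rot: [0.596, 0.803, -0.0, -0.001]
force: [0.3, 0.7, -0.7]
finger_gap: 1.0
gripper_force: 0.0
```

```bash
python3 - <<'E'
from h import *
s=manip.sense(); print(s['t'],s['tcp_pos'],s['force'],s['q'].round(2) if hasattr(s['q'],'round') else s['q'])
im=manip.snapshot('wrist'); cv2.imwrite('pics/w1.png',im[...,::-1])
for q,z in [('knob_top',.12),('hub',.064),('press_base',0),('quadrant_mid',.05)]:
    for r in manip.mark_of('wrist',q)[:2]: print(q,np.round(r['position'],1),round(r['p'],2),pt('wrist',r['position'],z).round(4))
E
```

```text
2.0 [0.52285968 0.03593367 0.26804819] [ 0.31816821  0.66692293 -0.70090904] [-0.14  0.35  1.64  0.    1.16 -0.44]
knob_top [276.6 211.2] 0.58 [0.5212 0.0158 0.12  ]
hub [268.6 287. ] 0.89 [ 0.5464 -0.1091  0.064 ]
press_base [273.1 263. ] 0.77 [ 0.5504 -0.1077  0.    ]
quadrant_mid [347.3 229.6] 0.97 [ 0.6223 -0.0054  0.05  ]
```

View pics/w1.png

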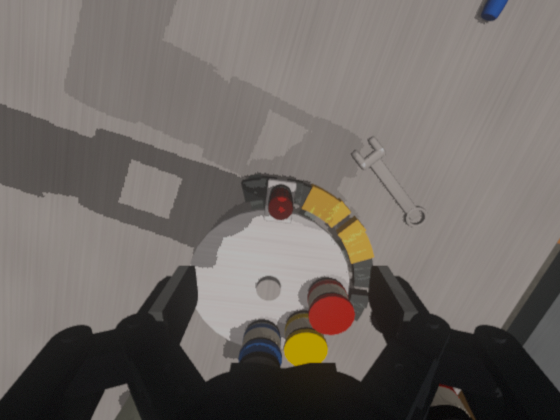

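The wrist view shows the knob at about (281,203), the hub disc at (268,287), the shoe slot between the yellow patches at about (347,224), and the wrench well outside. I'll zoom in for the knob top and slot.

```bash
python3 - <<'E'
from h import *
im=cv2.imread('pics/w1.png')
c=cv2.resize(im[165:315,220:400],None,fx=4.4,fy=4,interpolation=cv2.INTER_CUBIC)
c=cv2.resize(im[165:305,220:400],None,fx=4,fy=4,interpolation=cv2.INTER_CUBIC)
cv2.imwrite('pics/w1c.png',np.clip(c*1.6,0,255).astype(np.uint8))
m=manip.masks_of('wrist','knob_top')
for r in m[:2]:
    y,x=np.nonzero(r['pixels']); print(r['p'],r['position'],x.min(),x.max(),y.min(),y.max())
E
```

```text
0.62 [276.7, 203.4] 268 292 188 219
```

View pics/w1c.png

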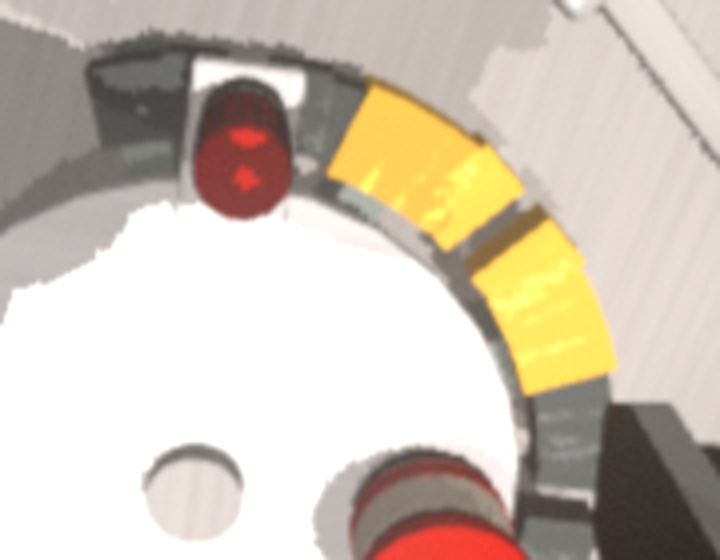

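```bash
python3 - <<'E'
from h import *
k=pt('wrist',[280.75,208.25],.12)
s1=[220+483/4,165+219.5/4]; s2=[220+508/4,165+242/4]
s=pt('wrist',[343.9,222.7],.05); n3=pt('wrist',[359.5,290],.05)
eL=pt('wrist',s1,.05); eR=pt('wrist',s2,.05)
h=pt('wrist',[268.6,287],.064)
print('knob',k,'slot',s,'n3',n3,'hub',h,'slotw',np.linalg.norm(eL-eR))
a=lambda p,h:(np.degrees(np.arctan2(*(p-h)[1::-1])).round(2),np.hypot(*(p-h)[:2]).round(4))
print(a(k,h),a(s,h),a(n3,h))
# fit hub: knob and slot and n3 all at r=.13, knob-n3 at 90
from scipy.optimize import least_squares
def f(v):
    c=v[:2]; th=v[2]
    e=lambda t:c+.13*np.array([np.cos(t),np.sin(t)])
    return np.r_[e(th)-k[:2],e(th-np.pi/2)-n3[:2],(np.hypot(*(s[:2]-c))-.13),c-h[:2]]
r=least_squares(f,[*h[:2],1.8]); print(r.x,np.degrees(r.x[2]),r.fun*1000)
c=r.x[:2]; print('delta slot',np.degrees(r.x[2])-np.degrees(np.arctan2(*(s[:2]-c)[::-1])))
print(shift([k[0],k[1],.15],np.degrees(r.x[2])-90), manip.sense()['t'])
E
```

```text
knob [0.52503122 0.02002819 0.12      ] slot [0.61491318 0.00210359 0.05      ] n3 [ 0.67156572 -0.08585918  0.05      ] hub [ 0.54718241 -0.10943245  0.064     ] slotw 0.011548404727811257
(np.float64(99.71), np.float64(0.1313)) (np.float64(58.73), np.float64(0.1305)) (np.float64(10.73), np.float64(0.1266))
[ 0.54587442 -0.10835112  1.73973408] 99.67942011747735 [-1.01439005 -0.22999632  2.45800494 -0.63434977  0.25588165 -1.30799243
  1.08132987]
delta slot 41.686509020829256
(array([-17.3,  -2.4, 118.4]), np.float64(7.4)) 2.3
```

Call:
step_arm(
  targets="-5 -1 12 2; -12 -2 40 5; -17 -2 80 7.4; -17 -2 115 7.4; -17.3 -2.4 145 7.4; -17.3 -2.4 165 7.4; -17.3 -2.4 177 7.4; -17.3 -2.4 181 7.4; -17.3 -2.4 181 7.4",
  gripper=0.35,
  squeeze=20,
)

```text
t: 3.2
tcp_pos: [0.5258, 0.019, 0.0871]
tool_rot: [0.646, 0.763, -0.0, -0.0]
force: [0.6, -0.3, -0.1]
finger_gap: 0.649
gripper_force: 0.0
```

```bash
python3 - <<'E'
from h import *
s=manip.sense(); print(s['t'],s['tcp_pos'],s['force'],s['ft_torque'],s['finger_gap'])
print(shift([.525,.02,.087],9.7))
im=manip.snapshot('wrist'); cv2.imwrite('pics/w2.png',im[...,::-1])
E
```

```text
3.2 [0.52583426 0.01895909 0.0870691 ] [ 0.63046465 -0.3055581  -0.13638282] [-0.00234895 -0.01746517  0.01328569] 0.649115346902497
(array([ 1.2, -0.7,  0.1]), np.float64(-0.2))
```

View pics/w2.png

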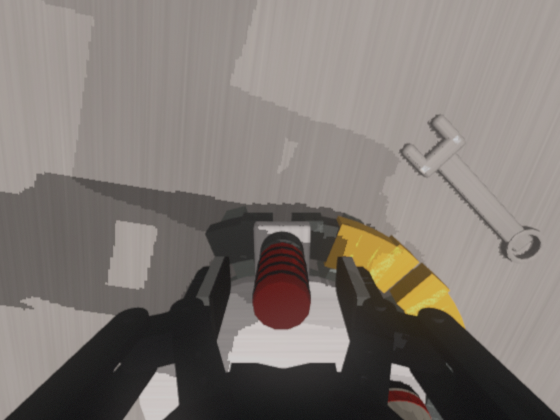

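The knob stands centred between the fingers at column 281, with the slot at (410,290). I'll close gently.

Call:
step_arm(
  targets="0 -0.5 0 0; 0 -0.5 0 0; 0 -0.5 0 0; 0 -0.5 0 0; 0 -0.5 0 0; 0 -0.5 0 0",
  gripper=1,
  squeeze=20,
)

```text
t: 3.85
tcp_pos: [0.5258, 0.0188, 0.0883]
tool_rot: [0.646, 0.763, 0.0, 0.001]
force: [-1.3, -0.3, 6.6]
finger_gap: 0.295
gripper_force: 21.9
```

Call:
step_arm(
  targets="0 0 0 0; 0 0 -2 0; 0 0 -5 0; 0 0 -8 0; 0 0 -11 0; 0 0 -14 0; 0 0 -16 0; 0 0 -16 0",
  squeeze=45,
)

```text
t: 4.65
tcp_pos: [0.5254, 0.0187, 0.1034]
tool_rot: [0.646, 0.764, -0.0, 0.0]
force: [2.2, -1.6, -9.3]
finger_gap: 0.289
gripper_force: 44.7
```

```bash
python3 - <<'E'
from h import *
s=manip.sense(); print(s['t'],s['tcp_pos'],s['force'],s['ft_torque'],s['finger_gap'],s['gripper_force'])
im=manip.snapshot('wrist'); cv2.imwrite('pics/w3.png',im[...,::-1])
c=np.array([.546,-.1085]); p=s['tcp_pos'][:2]-c; r=np.hypot(*p); a=np.arctan2(p[1],p[0]); print(r,np.degrees(a))
M=R.from_quat(s['tool_rot']).as_matrix()
for d in range(2,46,2):
    t=a-np.radians(d); q=np.r_[c+r*np.array([np.cos(t),np.sin(t)])-s['tcp_pos'][:2],0]; print(d,(M.T@q*1000)[:2].round(1),end='; ')
E
```

```text
4.65 [0.52538549 0.01873358 0.10341227] [ 2.24052402 -1.64569708 -9.2891314 ] [-0.26826907 -0.40758167  0.10382133] 0.28864888236726194 44.68769431114197
0.12889275431548888 99.20314632325523
2 [-0.1  4.5]; 4 [-0.4  9. ]; 6 [-0.8 13.5]; 8 [-1.4 17.9]; 10 [-2.1 22.4]; 12 [-3.  26.8]; 14 [-4.  31.2]; 16 [-5.2 35.5]; 18 [-6.6 39.8]; 20 [-8. 44.]; 22 [-9.7 48.2]; 24 [-11.5  52.4]; 26 [-13.4  56.4]; 28 [-15.5  60.4]; 30 [-17.7  64.3]; 32 [-20.   68.2]; 34 [-22.5  71.9]; 36 [-25.1  75.6]; 38 [-27.8  79.2]; 40 [-30.7  82.7]; 42 [-33.6  86. ]; 44 [-36.7  89.3];
```

Call:
step_arm(
  targets="-0.1 2.3 0 1; -0.2 6.7 0 3; -0.8 13.5 0 6; -1.7 20.1 0 9; -3 26.8 0 12; -4.6 33.3 0 15; -6.6 39.8 0 18; -8.9 46.1 0 21; -11.5 52.4 0 24; -14 57.4 0 26.5; -15.5 60.4 0 28; -15.5 60.4 0 28",
)

```text
t: 5.9
tcp_pos: [0.5878, 0.0139, 0.103]
tool_rot: [0.811, 0.584, 0.0, -0.0]
force: [3.1, -0.5, -9.7]
finger_gap: 0.292
gripper_force: 44.8
```

```bash
python3 - <<'E'
from h import *
s=manip.sense(); print(s['t'],s['tcp_pos'],s['force'],s['ft_torque'],s['finger_gap'],s['gripper_force'])
im=manip.snapshot('wrist'); cv2.imwrite('pics/w4.png',im[...,::-1])
E
```

```text
5.9 [0.58780603 0.0138771  0.10298035] [ 3.10357887 -0.46787439 -9.72399964] [ 0.04717848 -0.52248395  0.20357243] 0.29196181887337663 44.789464473724365
```

View pics/w4.png

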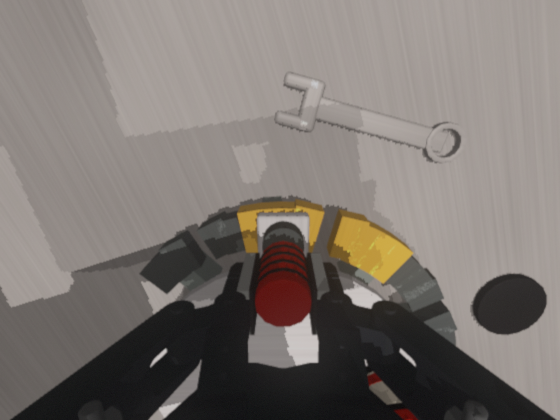

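The pin is held up about 12° short of the slot, which shows at (328,228). I'll lower it onto the shoe and loosen the fingers to a cage.

Call:
step_arm(
  targets="0 0 1.5 0; 0 0 3 0; 0 0 4 0",
)

```text
t: 6.25
tcp_pos: [0.5878, 0.0139, 0.1007]
tool_rot: [0.811, 0.585, 0.001, 0.0]
force: [-0.5, 2.0, 7.0]
finger_gap: 0.289
gripper_force: 46.1
```

Call:
step_arm(
  targets="0 0 0 0; 0 0 0 0; 0 0 0 0; 0 0 0 0",
  gripper=0.62,
  squeeze=20,
)

```text
t: 6.65
tcp_pos: [0.5873, 0.0135, 0.0994]
tool_rot: [0.811, 0.584, -0.0, -0.0]
force: [0.5, 0.6, -0.9]
finger_gap: 0.38
gripper_force: 0.0
```

```bash
python3 - <<'E'
from h import *
s=manip.sense(); print(s['t'],s['tcp_pos'],s['force'],s['ft_torque'],s['finger_gap'],s['gripper_force'])
sl=pt('wrist',[328,228],.05); c=np.array([.546,-.1085]);print(sl)
C=cam('wrist')
g=lambda p:np.degrees(np.arctan2(*(np.array(p)[:2]-c)[::-1]))
p=s['tcp_pos'][:2]-c; r=np.hypot(*p); a=np.arctan2(p[1],p[0]); print(g(s['tcp_pos']),g(sl),r)
M=R.from_quat(s['tool_rot']).as_matrix()
for d in range(1,24,1):
    t=a-np.radians(d); q=np.r_[c+r*np.array([np.cos(t),np.sin(t)])-s['tcp_pos'][:2],0]; print(d,(M.T@q*1000)[:2].round(1),end='; ')
E
```

```text
6.65 [0.58727248 0.01353931 0.09944792] [ 0.52419424  0.63567421 -0.87812975] [-0.03366875  0.01652725  0.01518477] 0.38032957258432165 0.0
[0.61734325 0.00569282 0.05      ]
71.31497432624384 58.00445509434424 0.12882939032807336
1 [-0.   2.2]; 2 [-0.1  4.5]; 3 [-0.2  6.7]; 4 [-0.3  9. ]; 5 [-0.5 11.2]; 6 [-0.8 13.5]; 7 [-1.  15.7]; 8 [-1.3 17.9]; 9 [-1.7 20.1]; 10 [-2.  22.4]; 11 [-2.5 24.6]; 12 [-2.9 26.8]; 13 [-3.4 29. ]; 14 [-3.9 31.2]; 15 [-4.5 33.3]; 16 [-5.1 35.5]; 17 [-5.8 37.6]; 18 [-6.5 39.8]; 19 [-7.2 41.9]; 20 [-7.9 44. ]; 21 [-8.7 46.1]; 22 [-9.6 48.2]; 23 [-10.4  50.3];
```

Call:
step_arm(
  targets="0 2.2 3 1; -0.1 4.5 6 2; -0.3 9 7 4; -0.8 13.5 7 6; -1.3 17.9 7 8; -1.7 20.1 7 9; -2 22.4 7 10; -2.2 23.5 7 10.5; -2.5 24.6 7 11; -2.5 24.6 7 11",
)

```text
t: 7.65
tcp_pos: [0.6043, 0.006, 0.0911]
tool_rot: [0.864, 0.504, -0.005, -0.005]
force: [-8.6, 4.8, 6.5]
finger_gap: 0.381
gripper_force: 5.0
```

```bash
python3 - <<'E'
from h import *
s=manip.sense(); print(s['t'],s['tcp_pos'],s['force'],s['ft_torque'],s['finger_gap'],s['gripper_force'])
c=np.array([.546,-.1085])
g=lambda p:np.degrees(np.arctan2(*(np.array(p)[:2]-c)[::-1]))
print(g(s['tcp_pos']))
E
```

```text
7.65 [0.60428681 0.00599105 0.09113391] [-8.64616393  4.8028141   6.48212649] [0.78357305 1.2939693  0.02162544] 0.38086365802116723 5.0263407826423645
63.019588444235765
```

```bash
python3 - <<'E'
from h import *
im=manip.snapshot('wrist'); cv2.imwrite('pics/w5.png',im[...,::-1])
s=manip.sense(); print(s['t'],s['tcp_pos'],s['force'],s['gripper_force'])
a=cv2.imread('pics/w4.png')[180:400,200:400]; b=im[180:400,200:400,::-1]
cv2.imwrite('pics/w45.png',np.clip(cv2.resize(np.hstack([a,b]),None,fx=2,fy=2,interpolation=cv2.INTER_CUBIC)*1.5,0,255).astype(np.uint8))
E
```

```text
7.7 [0.60428248 0.00598856 0.09115436] [-8.70537781  5.2174123   5.49619836] 5.000650584697723
```

View pics/w45.png

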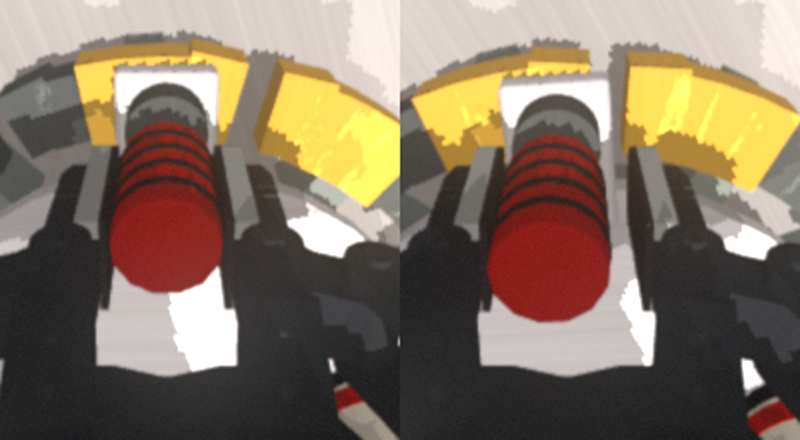

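The knob is still up. The finger is pushing it, and its drag presses the pin down. The slot is about 6° ahead. I'll back off to relieve that, then push purely sideways.

Call:
step_arm(
  targets="0 -4 -1 0; 0 -8 -2 0; 0 -8 -3 0; 0 -8 -3 0",
)

```text
t: 8.1
tcp_pos: [0.6039, 0.0071, 0.0956]
tool_rot: [0.864, 0.504, 0.001, 0.001]
force: [-0.4, 1.3, 0.0]
finger_gap: 0.383
gripper_force: 0.0
```

```bash
cat >> h.py <<'E'
def st():
    s=manip.sense(); M=R.from_quat(s['tool_rot']).as_matrix(); c=np.array([.546,-.1085]); d=s['tcp_pos'][:2]-c
    print('t',s['t'],'z',s['tcp_pos'][2].round(4),'ang',99.3-np.degrees(np.arctan2(d[1],d[0])),'r',np.hypot(*d),'Ftool',(M.T@s['force']).round(1),'yaw',np.degrees(np.arctan2(M[1,1],M[0,1])).round(1),s['finger_gap'],s['gripper_force'])
E
python3 - <<'E'
from h import *
st()
E
```

```text
t 8.1 z 0.0956 ang 35.8833070676946 r 0.12928666947758008 Ftool [ 0.9 -1.  -0. ] yaw -29.5 0.3834862293155499 0.0
```

Call:
step_arm(
  targets="0 1 0 0; 0 2 0 0; 0 3 0 0; 0 4 0 0; 0 5 0 0; 0 6 0 0; 0 6 0 0",
)

```text
t: 8.8
tcp_pos: [0.6047, 0.0064, 0.095]
tool_rot: [0.864, 0.504, -0.003, -0.003]
force: [-7.5, 5.8, 6.4]
finger_gap: 0.38
gripper_force: 4.3
```

```bash
python3 - <<'E'
from h import *
st()
E
```

```text
t 8.8 z 0.095 ang 36.36089108405837 r 0.12899944406543135 Ftool [ 1.3 -9.5 -6.3] yaw -29.5 0.3802847378430254 4.295084774494171
```

The push sticks through pad friction. So I'll regrip, lift slightly, carry the knob to about 1.5° short of the slot, and look there.

Call:
step_arm(
  targets="0 -4 0 0; 0 -5 0 0; 0 -5 0 0",
)

```text
t: 9.1
tcp_pos: [0.6047, 0.0065, 0.0954]
tool_rot: [0.864, 0.504, 0.001, 0.001]
force: [0.2, -0.2, 0.4]
finger_gap: 0.378
gripper_force: 0.0
```

Call:
step_arm(
  targets="0 0 0 -1.5; 0 0 0 -1.5; 0 0 0 -1.5; 0 0 0 -1.5",
  gripper=1,
  squeeze=25,
)

```text
t: 9.5
tcp_pos: [0.6027, 0.0078, 0.0955]
tool_rot: [0.857, 0.515, -0.001, -0.002]
force: [-3.0, 2.6, 4.8]
finger_gap: 0.297
gripper_force: 24.4
```

Call:
step_arm(
  targets="0 0 -1 0; 0 0 -2.5 0; 0 0 -4 0; 0 0 -4 0",
)

```text
t: 9.9
tcp_pos: [0.6028, 0.0077, 0.0979]
tool_rot: [0.857, 0.515, -0.001, -0.002]
force: [-1.0, 4.5, -9.2]
finger_gap: 0.298
gripper_force: 25.1
```

```bash
python3 - <<'E'
from h import *
st()
E
```

```text
t 9.9 z 0.0979 ang 35.348108525382855 r 0.12935912801436758 Ftool [ 3.5 -3.   9.2] yaw -28.0 0.29848044467569956 25.11931210756302
```

Call:
step_arm(
  targets="0 1.5 0 0.4; 0 3.5 0 1; 0 5.5 0 1.6; 0 7.5 0 2.2; 0 9 0 2.7; 0 10.2 0 3; 0 10.6 0 3; 0 10.6 0 3",
)

```text
t: 10.7
tcp_pos: [0.6113, 0.0031, 0.0974]
tool_rot: [0.871, 0.492, -0.002, -0.002]
force: [-1.4, 5.4, -8.6]
finger_gap: 0.296
gripper_force: 25.4
```

```bash
python3 - <<'E'
from h import *
im=manip.snapshot('wrist')
st()
c=np.array([.546,-.1085]);s=manip.sense()
# predicted places: slot edges for hypotheses, pin
C=cam('wrist'); out=im[...,::-1].copy()
for n,z in(('pin',.05),('collar',.078),('top',.132)): print(n,proj('wrist',[*s['tcp_pos'][:2],z],C).round(1))
cv2.imwrite('pics/w6.png',np.clip(cv2.resize(out[160:360,180:380],None,fx=3,fy=3,interpolation=cv2.INTER_CUBIC)*1.5,0,255).astype(np.uint8))
E
```

```text
t 10.75 z 0.0975 ang 39.637587516630724 r 0.1293002534447481 Ftool [ 3.6 -4.3 10. ] yaw -31.1 0.29590623171231617 25.36063402891159
pin [283.1 231.8]
collar [282.9 250.6]
top [282.2 308.7]
```

View pics/w6.png

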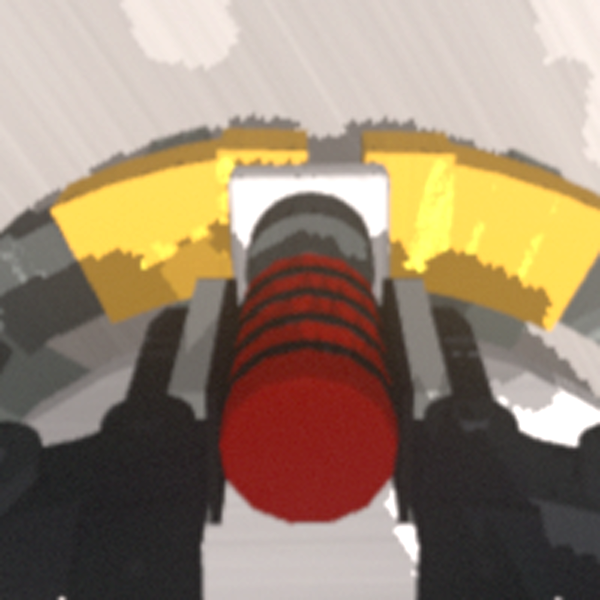

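The slot shows past the lug, centred at crop x 335 against the collar at 310, so about 2.2° more. I'll carry it there and let the pin down.

Call:
step_arm(
  targets="0 1.2 0 0.4; 0 2.4 0 0.8; 0 3.6 0 1.2; 0 4.6 0 1.6; 0 5.1 0 1.8; 0 5.1 0 1.8; 0 5.1 0 1.8",
)

```text
t: 11.45
tcp_pos: [0.6161, 0.0001, 0.0978]
tool_rot: [0.878, 0.478, -0.001, -0.002]
force: [-1.8, 5.3, -9.1]
finger_gap: 0.297
gripper_force: 25.2
```

```bash
python3 - <<'E'
from h import *
st()
E
```

```text
t 11.45 z 0.0978 ang 42.13869844646363 r 0.12920114778163352 Ftool [ 3.5 -4.3  9.1] yaw -32.8 0.2967075667028534 25.224162340164185
```

Call:
step_arm(
  targets="0 0 1 0; 0 0 2 0; 0 0 3 0; 0 0 4 0; 0 0 4 0",
)

```text
t: 11.95
tcp_pos: [0.6161, 0.0001, 0.0939]
tool_rot: [0.878, 0.478, -0.001, -0.002]
force: [-2.2, 5.2, -7.9]
finger_gap: 0.297
gripper_force: 25.3
```

```bash
python3 - <<'E'
from h import *
st()
E
```

```text
t 11.95 z 0.0939 ang 42.13330011307792 r 0.1291983542959858 Ftool [ 3.2 -4.7  7.9] yaw -32.8 0.29696816828084427 25.31739503145218
```

The force still fell smoothly with no contact 4 mm lower, so the pin is entering the slot. I'll let go.

Call:
step_arm(
  targets="0 0 0 0; 0 0 0 0; 0 0 0 0; 0 0 0 0; 0 0 0 0",
  gripper=0.62,
)

```text
t: 12.45
tcp_pos: [0.6186, -0.0012, 0.096]
tool_rot: [0.878, 0.479, 0.001, 0.001]
force: [0.0, 0.6, 0.6]
finger_gap: 0.38
gripper_force: 0.0
```

```bash
python3 - <<'E'
from h import *
im=manip.snapshot('wrist'); st()
s=manip.sense(); C=cam('wrist')
for z in(.12,.132): print(z,proj('wrist',[*s['tcp_pos'][:2],z],C).round(1))
cv2.imwrite('pics/w7.png',np.clip(cv2.resize(im[160:360,180:380,::-1],None,fx=3,fy=3,interpolation=cv2.INTER_CUBIC)*1.5,0,255).astype(np.uint8))
E
```

```text
t 12.5 z 0.0959 ang 43.26073572703057 r 0.12951518400196022 Ftool [-0.3  0.3 -0.1] yaw -32.7 0.3768507873310669 0.0
0.12 [282.8 294.1]
0.132 [282.8 311.1]
```

View pics/w7.png

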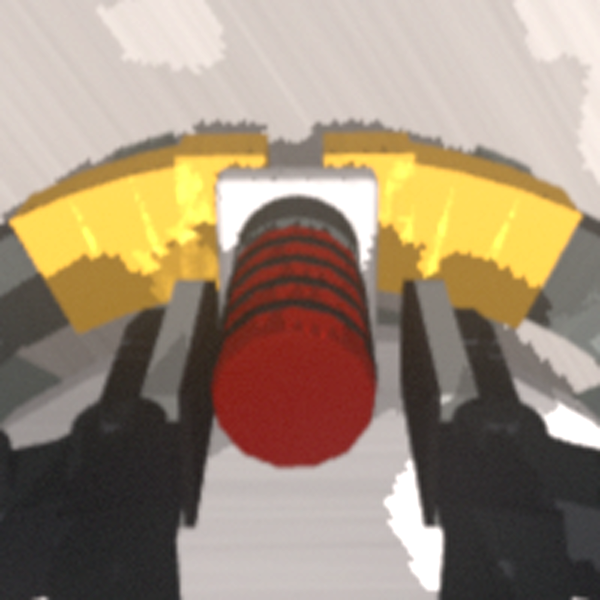

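The knob top has dropped to row 292 (expected 294 for fully home, 311 for still up). Slot and collar are aligned, and no finger is pressing. I'll withdraw.

Call:
step_arm(
  targets="0 -2 0 0; 0 -2 0 0; 0 -2 0 0; 0 -2 -5 0; 0 -2 -20 0; 0 -2 -45 0; 0 -2 -75 0; 0 -2 -105 0; 0 -2 -130 0; 0 -2 -140 0; 0 -2 -140 0",
  gripper=0.35,
)

```text
t: 13.6
tcp_pos: [0.6171, 0.0002, 0.2378]
tool_rot: [0.878, 0.479, 0.002, 0.002]
force: [0.3, -0.5, -0.8]
finger_gap: 0.65
gripper_force: 0.0
```

```bash
python3 - <<'E'
from h import *
im=manip.snapshot('wrist'); st()
cv2.imwrite('pics/w8.png',np.clip(cv2.resize(im[150:350,190:390,::-1],None,fx=3,fy=3,interpolation=cv2.INTER_CUBIC)*1.5,0,255).astype(np.uint8))
E
```

```text
t 13.65 z 0.236 ang 42.041164903494995 r 0.12947616401005224 Ftool [ 0.5  0.9 -0. ] yaw -32.8 0.6526892324851724 0.0
```

View pics/w8.png

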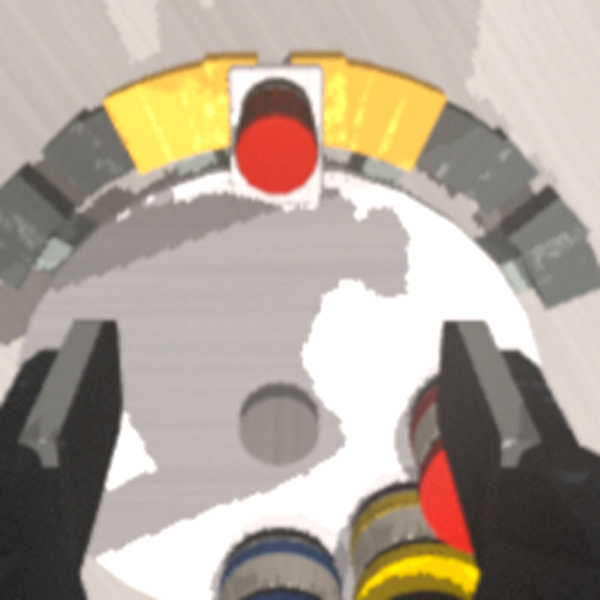

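The knob is down at crop (277,155), in line with the shoe slot at (275,58), and the gripper is clear of everything. Handing in.

```bash
python3 -c "
from station import manip
print(manip.sign_off())"
```

```text
the job is handed in; nothing more can be done
None
```

The turntable now stands at the brass shoe's notch, about 42° clockwise. By eye the pin is fully home, though I did not push on the turntable to test the lock. The knob is released, the arm is clear, and the job was handed in at about 13.7 s.

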